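# Set the feeding stand to the fourth notch and put in the cup

### The job

Set the feeding stand up for a taller dog: pull its column up until the ratchet has clicked exactly four times, let it rest on that fourth notch, and then stand the metal cup upright in the stand's round holder. Work gently: do not push down hard on the column or jam the cup into its holder, and leave the other things on the table where they are.

Things in the scene. Friction and masses are not known exactly. Their poses are not given: they have to be found in the camera images.
- stand: The feeding stand's fixed part: a black foot 150 x 130 mm, 22 mm high, carrying an upright grey sleeve (64 x 44 mm, top 160 mm above the table). It does not move. Origin: on the table, under the column's axis; z up. The holder reaches out from the column along the stand's +y.
- column: The sliding part: square aluminium column (20 mm) coming out of the sleeve, black grip block on top, arm with round holder; 0.35 to 0.5 kg. Slides only straight up (0 to 115 mm, about 1 N friction, damped); starts right down. Axes as the stand's; its origin is at the stand's origin when right down, so its height is how far it is raised. Six round teeth, 12 mm apart, run along its lower part.
- mouth (a point): Centre of the sleeve's top opening, 160 mm above the table. Inside the sleeve hides the spring pawl; its height differs each time and cannot be seen: the first click comes after 15 to 60 mm of travel, the next every 12 mm. Let go, the column sinks until the last tooth that clicked past rests on the pawl. It cannot go down past a click and there is no release: a fifth click cannot be undone.
- grip (a point): Centre of the black grip block on the column: 22 x 22 mm, 42 mm high, faces square to the stand's x and y; pinch it from above across x (the holder is on the +y side). A slow pull takes 4 to 6 N; at each tooth it rises by 6 to 10 N over 4 mm of travel, falls off again, and 4 mm further on the pawl snaps in under the tooth: that is the click. The next rise begins 4 mm after it.
- socket (a point): Centre of the inner floor of the round grey holder: inside 70 mm across, wall 15 mm high above this floor and 4 mm thick, 95 mm from the column's axis along the stand's +y. Moves with the column.
- cup: The metal cup as a whole: plain, straight-sided, open-topped, no handle, no lid; outside 60 mm across, 70 mm high, wall 3 mm, 0.12 to 0.2 kg. Origin: centre of its underside; z up.
- cup_mid (a point): Centre of the cup, 35 mm above its underside. It fits the holder with 5 mm to spare all round; seated, this point is 35 mm above the holder's floor.
- tub: Bystander: small yellow tub with white lid, 50 mm across, 60 mm high, standing where the cup might have been. Leave alone. Origin under its centre.
- treats: Bystander: large clear treat jar with white lid, 104 mm across, 110 mm high. Leave alone. Origin under its centre.
- can_a: Bystander: food can 74 mm across, 105 mm high. Leave alone. Origin under its centre.
- can_b: Bystander: food can 74 mm across, 105 mm high. Leave alone. Origin under its centre.
- bowl: Bystander: shallow steel bowl 140 mm across, 50 mm high. Leave alone. Origin under its centre.
- pencil: Bystander: orange pencil 170 mm long lying on the table. Leave alone. Origin under its middle.
- brush: Bystander: brush lying on the table. Leave alone. Origin under its middle.

How it is judged (in metres and radians):
On the way, in this order (a step that is already met when the one before it is completed fails the run):
1. the column, let go, rests with its fourth tooth on the pawl (contact force between column_c3 and anything else above 0.8 N and contact force between the fingers and column below 0.2 N), for 0.2 s.
2. the cup stands in the holder (horizontal distance between cup_mid and socket below 0.008 m and z of cup_mid in the frame of socket between 0.03 and 0.04 m and angle between cup_mid's own z axis and vertical below 0.12 rad), for 0.2 s.
At the end, for the whole second after the job is handed in: The column is let go and its fourth tooth rests on the pawl (not the third or the fifth); the cup stands upright (within 0.12 rad) on the holder's floor, within 8 mm of its centre, let go and at rest (all of step 1 and all of step 2 and linear speed of cup below 0.02 m/s and contact force between the fingers and cup below 0.2 N); the robot touches nothing.
It fails at once if the column was pressed or dropped so hard that the pawl took more than 40 N (contact force between any of column_c0, column_c1, column_c2, column_c3, column_c4, column_c5 and anything else above 40 N).
It fails at once if the cup was pressed into or knocked against the holder with more than 30 N (contact force between cup and column above 30 N).
It fails at once if another thing was moved more than 30 mm (distance of any of tub, treats, can_a, can_b, bowl, pencil, brush from where it was at the start of the episode above 0.03 m).
It also fails if it takes over 72 s, if anything falls off the work surface, if the arm or the gripper's body presses on something with over 40 N, if the wrist force passes 120 N, or if a joint passes its speed limit or range.

### The arm

A 6-joint arm with a two-finger parallel gripper is mounted at the origin on the work surface. World frame = base frame: x ahead of the robot, y to its left, z up, the work surface at z = 0. Lengths are in mm, angles in rad, forces in N, time in s.
With the tool pointing down it reaches from about 275 to 1000 mm from the base axis. Payload 8.4 kg.
Tool frame: the origin (TCP) lies midway between the tips of the shut fingers; the grasp point (between the pads) lies 19 mm behind it; z points along the fingers, y is the direction in which the jaws open and shut (so a half turn about z gives the same grasp; the last joint's range is limited). The gripper opens to 85 mm and grips with 20 to 120 N. Pads are 22 mm wide; open, the fingers measure 114 mm over their backs; the gripper's body (76 mm by 85 mm) begins 54 mm behind the grasp point. The pads swing forward as they close: fully open they stand 13 mm farther back than shut.
Start: joints at [-1.263, 0.353, 1.633, -0, 1.155, -0.002], TCP at [190.541, -595.249, 231.281] pointing down, gripper open.
Joint ranges: [-2.63, 2.63], [-0.92, 2.1], [0.06, 2.66], [-1.3, 4.44], [0, 2.69], [-3.02, 3.02]. Speed limits (rad/s): [2.22, 2.22, 2.79, 3.14, 3.14, 3.14].

### API

Orientations are given as a 3x3 rotation matrix whose columns are the frame's x, y, z axes.
In Python, from bench import robot, optics, ticket gives the robot as it stands.
- The arm moves only by the tool drive_tool, never from a script. Its arguments are lists of equal length, an entry for each row: "claw": the finger opening in cm, from 0 to 8.54; "travel": the shift along the world's x, y, z in cm, a list of three; "twist": the turn about the world's z in degrees. A call has 1 to 8 rows; each row is the pose to reach, as a shift and turn from the pose commanded when the call began; what a row does not reach only later rows make up. A row lasts 1/8 s, in which the tool goes at most 62.5 mm and 10.7 degrees, less where a joint would pass 70% of its speed; a pose out of reach is approached as far as the arm can. A call with a gripper value outside its range is refused whole. The fingers move at their own pace and stop on an object; "force" is the grip in N (left out, the last holds). Time passes only in rows, so rows that repeat a pose let the fingers close. It gives the time, the measured TCP pose, the force and the opening at its end, in the units of the state.
- robot.get_state(): the state, without advancing time (a new reading comes with each control period).
- optics.get_image(name): name is "side" or "top"; returns a dict with "color" (384x512x3 uint8, blue, green, red), "intrinsics" (3x3 intrinsics, pixels), "dist_coeffs" ([k1, k2, p1, p2, k3] as OpenCV has them; the pictures are not rectified), "R" (3x3) and "t" (3): a world point X has camera coordinates R X + t. Camera axes: x right, y down, z forward; pixel columns grow to the right and rows downward; lengths in mm; the calibration is good to about 2 mm. A picture is of the moment at which its call begins. There is no depth.
- ticket.sign_off(): hands the job in, once; it reports no verdict.
Trained networks look in a picture, given as the dict that the camera call returned (one of the last four; its "shot" number tells which), for a name from the list of things; names that differ only in an ending like _2 or _b are one class to them, and where a whole thing is asked for, a point or a joint stands for the part that bears it (a point fixed in the world has none). Each returns a list of dicts, best first, with "confidence" (0 to 1); they miss things now and then, are a little off and sometimes report something else, mostly with a low value. They report only what shows in the picture. A call takes as long as a camera call.
- optics.regions_of(label, picture): "mask" (384x512 bool, what is visible of it) and "extent" ([left, top, right, bottom] in pixels, round what is visible of it).
- optics.place_of(label, picture): "centre" ([column, row] in pixels: a listed point, or the origin of a listed thing).
The state is a dict: "clock": time; "qpos": joint angles; "qvel": joint speeds; "effort": joint torques, N m; "eef_pos": TCP position; "eef_rot": TCP orientation; "contact_force": force on the tool from outside, world axes, zero at the start; "torque": the same for the moment, N m; "gripper_width": opening from 0.0 (shut) to 1.0 (fully open).
Only numpy, scipy, OpenCV 4.12 (cv2) and the standard library are available. Lean on these libraries where they do the work, as an engineer would, in place of code of your own. Each camera call takes 0.05 s, during which the arm holds its last target. There are 200 camera calls.

## Working session

There is one attempt and no reset: what is moved stays moved. The work goes in short steps, Python scripts to look and compute and a tool call to move; the robot and the scene stay as the last step left them, time stands still between calls to the robot, and variables do not carry over. Pictures are saved under pics/ and viewed, about 8 in all and at most 12, crops included, and the job is handed in when it is done.

Besides the shell and the picture viewer there is one more tool, called after "Call:" as a command line: name --pt "numbers of a row" for each row, then --argument value for the rest. drive_tool: Moves the arm, as the interface text tells. Its arguments: {"type":"object","properties":{"claw":{"type":"array"},"travel":{"type":"array"},"twist":{"type":"array"},"force":{"type":"number"}},"required":["claw","travel","twist"]}

```bash
mkdir -p pics; cat > h.py <<'E'
import numpy as np, cv2
from bench import robot, optics, ticket
def shot(n,fn=None):
    p=optics.get_image(n)
    if fn: cv2.imwrite('pics/'+fn,p['color'])
    return p
def norm(p,px):
    return cv2.undistortPoints(np.array([[px]],float),np.array(p['intrinsics'],float),np.array(p['dist_coeffs'],float))[0,0]
def tri(obs):
    A=[];b=[]
    for p,px in obs:
        u,v=norm(p,px);R=np.array(p['R']);t=np.array(p['t'])
        A+= [R[0]-u*R[2],R[1]-v*R[2]]; b+=[u*t[2]-t[0],v*t[2]-t[1]]
    X=np.linalg.lstsq(np.array(A),np.array(b),rcond=None)[0]
    return X,[np.round(proj(p,X)-px,1) for p,px in obs]
def proj(p,X):
    return cv2.projectPoints(np.array([X],float),cv2.Rodrigues(np.array(p['R'],float))[0],np.array(p['t'],float),np.array(p['intrinsics'],float),np.array(p['dist_coeffs'],float))[0][0,0]
def onz(p,px,z):
    u,v=norm(p,px);R=np.array(p['R']);t=np.array(p['t']);d=R.T@np.array([u,v,1]);c=-R.T@t
    return c+d*(z-c[2])/d[2]
E
python3 - <<'E'
from h import *
s=shot('side','s0.png');t=shot('top','t0.png')
cv2.imwrite('pics/st0.png',cv2.resize(np.vstack([s['color'],t['color']]),(450,600) ) if 0 else np.hstack([s['color'],t['color']])[:, :] if 0 else s['color'])
for p in (s,t): print('cam',-np.array(p['R']).T@np.array(p['t']))
for n in ['stand','column','mouth','grip','socket','cup','cup_mid','tub','treats','can_a','bowl','pencil','brush']:
    o=[]
    for p in (s,t):
        r=optics.place_of(n,p); o.append(r)
        print(n,[(np.round(q['centre'],1).tolist(),round(q['confidence'],2)) for q in r])
    if o[0] and o[1]: print('   ',*tri([(s,o[0][0]['centre']),(t,o[1][0]['centre'])]))
print(robot.get_state())
E
```

```text
cam [ -60.2584973   926.77004297 1144.42276294]
cam [ 351.9316453    19.5386413  1320.25502886]
stand [([304.2, 208.9], 0.89)]
stand [([291.1, 226.6], 0.84)]
    [ 500.77669664 -146.17685225    0.64982731] [array([0.3, 0. ]), array([-0.1, -0.2])]
column []
column [([290.7, 222.9], 0.93), ([218.3, 161.8], 0.19)]
mouth [([305.2, 173.0], 0.71)]
mouth [([295.1, 220.1], 0.8)]
    [ 504.47361903 -141.38562468  156.09659183] [array([0.4, 0.1]), array([-0.2, -0.3])]
grip [([307.4, 164.5], 0.8)]
grip [([296.5, 221.0], 0.66), ([135.4, 188.1], 0.44)]
    [ 497.33531368 -140.03900802  193.70499349] [array([0.7, 0.1]), array([-0.3, -0.6])]
socket [([281.6, 182.0], 0.82)]
socket [([267.9, 209.1], 0.78), ([362.5, 236.0], 0.39), ([290.9, 227.0], 0.2)]
    [540.88340027 -54.76556025 163.65376903] [array([-0.9, -0.2]), array([0.4, 0.8])]
cup [([259.0, 264.2], 0.6)]
cup [([217.3, 227.9], 0.49)]
    [503.68401803 127.44893511 -13.66260155] [array([-2.4, -0.5]), array([0.9, 1.8])]
cup_mid [([257.8, 253.7], 0.76)]
cup_mid [([215.3, 229.6], 0.66)]
    [496.85277238 132.90858563  41.52863336] [array([-0.5, 
[... 1071 characters left out ...]
2790e+00, -2.40238614e-03]), 'qvel': array([ 5.04311469e-04,  9.81172453e-04, -9.29019669e-05, -3.20624975e-04,
        3.13036610e-05,  9.17777072e-04]), 'effort': array([ 5.12847892e-04, -6.05169010e+01, -3.42430329e+01,  1.24526335e-05,
        1.18148011e-03,  7.39315084e-06]), 'eef_pos': array([ 190.54673061, -595.24129002,  231.28170332]), 'eef_rot': array([[ 9.52399730e-01,  3.04852019e-01,  1.74333792e-05],
       [ 3.04852018e-01, -9.52399730e-01,  3.92719572e-05],
       [ 2.85756811e-05, -3.20880006e-05, -9.99999999e-01]]), 'contact_force': array([ 0.1230275 , -0.94895625,  0.63905297]), 'torque': array([-0.01610259,  0.02970722, -0.01510277]), 'gripper_width': 1.0049819887756657}
```

View pics/s0.png

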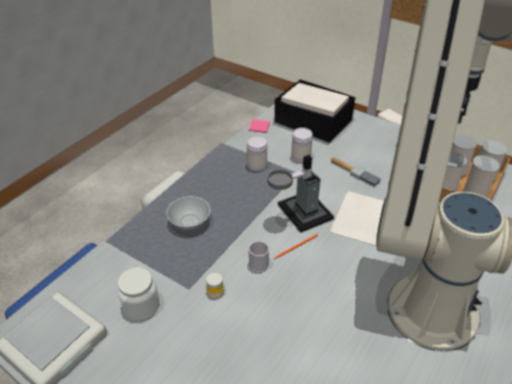

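View pics/t0.png

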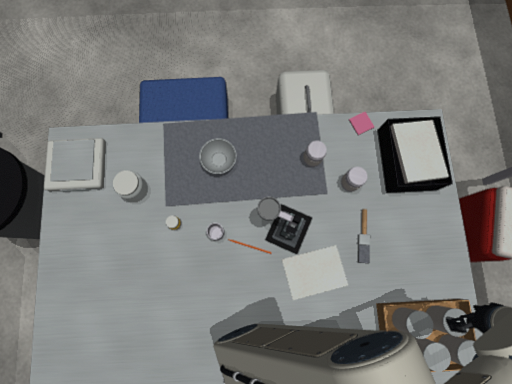

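The side view shows the stand at (304,209), the holder at (280,180), the cup at (259,257) and the tub at (215,287). In the top view the stand is at (290,228), the holder at (268,209) and the cup at (216,232), all agreeing with the networks. Next I'll refine the positions by averaging.

```bash
cat > avg.py <<'E'
from h import *
import sys
from scipy.optimize import least_squares
def measure(names,N=5):
    acc={n:[[],[]] for n in names}; P=None
    for i in range(N):
        P=[shot('side'),shot('top')]
        for n in names:
            for k in (0,1):
                r=optics.place_of(n,P[k])
                if r and r[0]['confidence']>.4: acc[n][k].append(r[0]['centre'])
    out={}
    for n in names:
        a=acc[n]
        if a[0] and a[1]:
            m=[np.median(x,axis=0) for x in a]
            X,res=tri([(P[0],m[0]),(P[1],m[1])]); out[n]=X
            print(n,np.round(X,1),'res',res,'sd',[np.round(np.std(x,axis=0),1) for x in a])
    return out,P
E
python3 - <<'E'
from avg import *
o,P=measure(['stand','mouth','grip','socket','cup','cup_mid'],4)
d=o['socket']-o['grip'];print('yaw y',np.degrees(np.arctan2(d[1],d[0])))
for n,i in (('side',0),('top',1)):
  for lab in ('cup','stand','column'):
    r=optics.regions_of(lab,P[i])
    if r: print(n,lab,r[0]['extent'],r[0]['confidence'],r[0]['mask'].sum())
# foot fit: contour of stand mask in top on z=22 plane
m=optics.regions_of('stand',P[1])
if m:
  c=max(cv2.findContours(m[0]['mask'].astype('uint8'),0,2)[0],key=cv2.contourArea)[:,0]
  w=np.array([onz(P[1],q,22)[:2] for q in c],np.float32); print('rect',cv2.minAreaRect(w))
c=np.hstack([cv2.resize(P[0]['color'][140:285,230:345],None,fx=3.4,fy=3.4,interpolation=2),cv2.resize(P[1]['color'][180:325][:145,200:315],None,fx=3.4,fy=3.4,interpolation=2)])
cv2.imwrite('pics/c1.png',c);print(c.shape)
E
```

```text
stand [ 503.  -144.1    7.2] res [array([1.8, 0.2]), array([-0.8, -1.4])] sd [array([0.7, 1.4]), array([1.2, 1. ])]
mouth [ 507.9 -138.5  167. ] res [array([-0.7, -0.1]), array([0.3, 0.6])] sd [array([1.5, 0.6]), array([1.1, 1.2])]
grip [ 503.2 -139.3  196.6] res [array([0.7, 0.1]), array([-0.3, -0.6])] sd [array([0.7, 1. ]), array([0.8, 1.1])]
socket [548.7 -56.4 163.4] res [array([-1.7, -0.4]), array([0.7, 1.4])] sd [array([1.8, 1.5]), array([0.6, 1.1])]
cup [497.6 131.4  -4.9] res [array([-1.9, -0.4]), array([0.7, 1.4])] sd [array([1.1, 1.8]), array([0.6, 0.6])]
cup_mid [498.3 132.9  38.8] res [array([-0.9, -0.2]), array([0.3, 0.6])] sd [array([1.1, 1.2]), array([22.5, 10. ])]
yaw y 61.202693578264736
side cup [248.9, 238.3, 267.1, 272.4] 0.69 616
side stand [266.1, 153.4, 334.7, 234.3] 0.95 2578
side column [269.3, 154.5, 311.3, 190.1] 0.56 712
top cup [206.8, 221.4, 224.0, 236.9] 0.82 247
top stand [257.1, 197.6, 309.7, 252.5] 0.9 1768
top column [256.5, 195.4, 301.0, 224.3] 0.93 522
rect ((513.6863403320312, -102.46739196777344), (202.09097290039062, 155.05422973632812), 63.20376968383789)
(493, 782, 3)
```

View pics/c1.png

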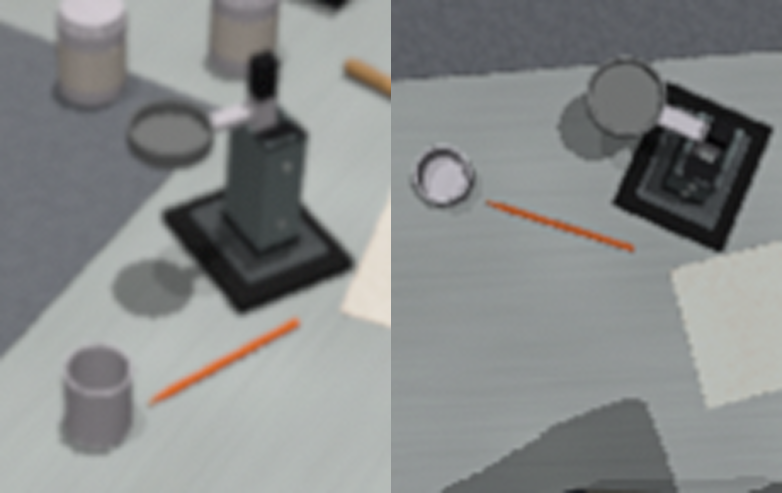

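```bash
python3 - <<'E'
from h import *
from scipy.optimize import least_squares
P=[shot('side'),shot('top')]
O=[np.array([230,140]),np.array([200,180])]
f=lambda k,x,y:np.array([x-391*k,y])/3.4+O[k]-0.35
fc=[(0,f(0,163,214),(-75,65,22)),(0,f(0,241,309),(-75,-65,11)),]
top={'tl':f(1,670,82),'r':f(1,771,127),'b':f(1,722,249),'l':f(1,614,203)}
for k,v in top.items(): print(k,onz(P[1],v,22).round(1))
side={'l':f(0,163,214),'b':f(0,241,305),'r':f(0,354,262)}
for k,v in side.items(): print('s',k,onz(P[0],v,22).round(1))
c=[onz(P[1],top[k],22)[:2] for k in('tl','r','b','l')]
print('centre top',np.mean(c,0), [np.degrees(np.arctan2(*(c[i]-c[i-1])[::-1])).round(1) for i in range(4)],[np.linalg.norm(c[i]-c[i-1]).round(1) for i in range(4)])
print('rim', tri([(P[0],f(0,171,131)),(P[1],f(1,625,98))]))
print('griptop',tri([(P[0],f(0,264,60)),(P[1],f(1,708,152))]), tri([(P[0],f(0,262,75)),(P[1],f(1,695,185))]))
print('cuprim',tri([(P[0],f(0,98,371)),(P[1],f(1,443,177))]))
E
```

```text
tl [ 584.5 -115.3   22. ]
r [ 529.3 -221.8   22. ]
b [ 401.2 -158.    22. ]
l [455.7 -45.9  22. ]
s l [ 578.9 -102.    22. ]
s b [453.1 -39.8  22. ]
s r [ 394.5 -148.3   22. ]
centre top [ 492.67725928 -135.27196248] [np.float64(-28.3), np.float64(-117.4), np.float64(153.5), np.float64(64.1)] [np.float64(146.3), np.float64(120.0), np.float64(143.0), np.float64(124.6)]
rim (array([543.5398891 , -54.65860919, 176.73130212]), [array([0.1, 0. ]), array([-0. , -0.1])])
griptop (array([ 485.05854005, -120.20078553,  238.76007039]), [array([1.9, 0.3]), array([-0.9, -1.7])]) (array([ 464.52283545, -101.37955619,  242.24543391]), [array([5.4, 0.6]), array([-2.6, -4.5])])
cuprim (array([489.6667052 , 133.68214388,  67.24370492]), [array([0.7, 0.1]), array([-0.3, -0.5])])
```

Two methods agree: column axis about (500,-139), stand y at about 62.5°, grip z about 195, cup about (495,133). I'll move above the grip.

Call:
drive_tool --claw '[6,6,6,6,6,6,6,6]' --pt "3 4 4" --pt "7 10 6" --pt "11 16 6" --pt "15 22 6" --pt "19 28 6" --pt "23 34 6" --pt "27 40 6" --pt "31 45.6 6" --twist '[0,8,16,24,32,38,44.7,44.7]' --force 60

```text
clock: 5.65
eef_pos: [463.0, -193.1, 291.6]
eef_rot: [[0.461, 0.887, 0.001], [0.887, -0.461, -0.0], [-0.0, 0.001, -1.0]]
contact_force: [-0.2, -0.8, -0.0]
gripper_width: 0.702
```

Call:
drive_tool --claw '[6,6]' --pt "0 0 0" --pt "0 0 0" --twist '[0,0]'

```text
clock: 5.9
eef_pos: [461.9, -194.9, 291.2]
eef_rot: [[0.461, 0.887, -0.0], [0.887, -0.461, -0.0], [-0.001, -0.0, -1.0]]
contact_force: [-0.7, -0.1, 0.4]
gripper_width: 0.701
```

Call:
drive_tool --claw '[6,6,6,6,6,6]' --pt "2 3 0" --pt "3.8 5.6 0" --pt "3.8 5.6 0" --pt "3.8 5.6 0" --pt "3.8 5.6 -2" --pt "3.8 5.6 -4" --twist '[0,0,0,0,0,0]'

```text
clock: 6.65
eef_pos: [499.4, -140.4, 251.0]
eef_rot: [[0.464, 0.886, 0.0], [0.886, -0.464, -0.001], [-0.0, 0.001, -1.0]]
contact_force: [0.3, -0.4, 0.2]
gripper_width: 0.703
```

```bash
python3 - <<'E'
from h import *
P=[shot('side'),shot('top')]
s=robot.get_state();print(s['eef_pos'],s['gripper_width'])
c=np.hstack([cv2.resize(P[0]['color'][110:240,240:370],None,fx=3,fy=3,interpolation=2),cv2.resize(P[1]['color'][150:280,220:350],None,fx=3,fy=3,interpolation=2)])
cv2.imwrite('pics/c2.png',c)
E
```

```text
[ 498.0640835  -139.86613923  249.4464421 ] 0.7050169125919247
```

View pics/c2.png

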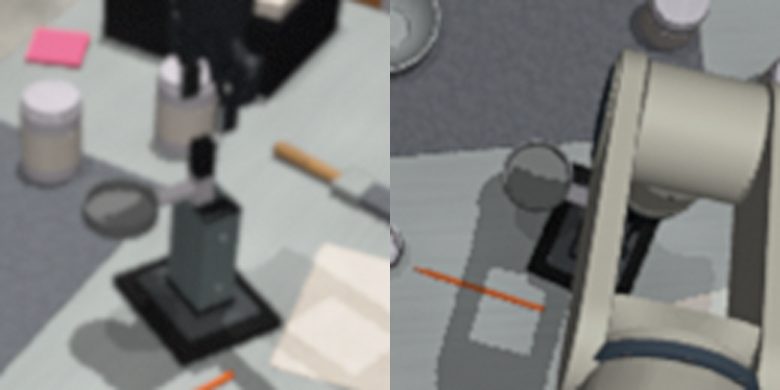

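The fingers straddle the grip in the side view (fingers centred at crop x about 210, grip at about 203). Descending and closing.

Call:
drive_tool --claw '[6,6,6,4.5,3.5]' --pt "0 0 -3" --pt "0 0 -6" --pt "0 0 -7.2" --pt "0 0 -7.2" --pt "0 0 -7.2" --twist '[0,0,0,0,0]' --force 20

```text
clock: 7.38
eef_pos: [500.8, -139.3, 180.5]
eef_rot: [[0.463, 0.886, 0.002], [0.886, -0.463, -0.0], [0.0, 0.002, -1.0]]
contact_force: [0.8, 0.6, 0.4]
gripper_width: 0.411
```

Call:
drive_tool --claw '[1.8,1.8,1.8,1.8,1.8]' --pt "0 0 0" --pt "0 0 0" --pt "0 0 0" --pt "0 0 0" --pt "0 0 0" --twist '[0,0,0,0,0]'

```text
clock: 8.0
eef_pos: [501.8, -139.7, 180.7]
eef_rot: [[0.462, 0.887, 0.004], [0.887, -0.462, -0.002], [0.0, 0.004, -1.0]]
contact_force: [4.9, -3.9, 1.5]
gripper_width: 0.257
```

Call:
drive_tool --claw '[1.8,1.8,1.8,1.8,1.8]' --pt "0.1 -0.07 0" --pt "0.1 -0.07 0.15" --pt "0.1 -0.07 0.3" --pt "0.1 -0.07 0.5" --pt "0.1 -0.07 0.5" --twist '[0,0,0,0,0]' --force 50

```text
clock: 8.62
eef_pos: [501.7, -139.7, 184.5]
eef_rot: [[0.462, 0.887, 0.001], [0.887, -0.462, -0.0], [0.0, 0.001, -1.0]]
contact_force: [4.5, -1.6, -4.3]
gripper_width: 0.248
```

Call:
drive_tool --claw '[1.8,1.8]' --pt "0 0 0.15" --pt "0 0 0.3" --twist '[0,0]'

```text
clock: 8.88
eef_pos: [501.7, -139.7, 187.3]
eef_rot: [[0.462, 0.887, 0.001], [0.887, -0.462, -0.0], [0.0, 0.001, -1.0]]
contact_force: [5.3, -1.4, -6.0]
gripper_width: 0.252
```

Call:
drive_tool --claw '[1.8,1.8]' --pt "0 0 0.15" --pt "0 0 0.3" --twist '[0,0]'

```text
clock: 9.12
eef_pos: [501.7, -139.7, 190.3]
eef_rot: [[0.462, 0.887, 0.001], [0.887, -0.462, -0.0], [0.0, 0.001, -1.0]]
contact_force: [6.0, -0.5, -6.0]
gripper_width: 0.254
```

Call:
drive_tool --claw '[1.8,1.8]' --pt "0 0 0.1" --pt "0 0 0.2" --twist '[0,0]'

```text
clock: 9.38
eef_pos: [501.7, -139.7, 192.3]
eef_rot: [[0.462, 0.887, 0.001], [0.887, -0.462, -0.0], [0.0, 0.001, -1.0]]
contact_force: [5.7, -1.1, -5.5]
gripper_width: 0.257
```

Call:
drive_tool --claw '[1.8,1.8]' --pt "0 0 0.1" --pt "0 0 0.2" --twist '[0,0]'

```text
clock: 9.62
eef_pos: [501.7, -139.7, 194.3]
eef_rot: [[0.462, 0.887, 0.001], [0.887, -0.462, -0.0], [0.0, 0.001, -1.0]]
contact_force: [5.5, -0.7, -6.7]
gripper_width: 0.251
```

Call:
drive_tool --claw '[1.8,1.8]' --pt "0 0 0.1" --pt "0 0 0.2" --twist '[0,0]'

```text
clock: 9.88
eef_pos: [501.8, -139.7, 196.3]
eef_rot: [[0.462, 0.887, 0.001], [0.887, -0.462, -0.0], [0.0, 0.001, -1.0]]
contact_force: [5.7, -2.0, -7.1]
gripper_width: 0.252
```

Call:
drive_tool --claw '[1.8,1.8]' --pt "0 0 0.1" --pt "0 0 0.2" --twist '[0,0]'

```text
clock: 10.12
eef_pos: [501.7, -139.7, 198.3]
eef_rot: [[0.462, 0.887, 0.001], [0.887, -0.462, -0.0], [0.0, 0.001, -1.0]]
contact_force: [5.0, -1.7, -6.7]
gripper_width: 0.248
```

Call:
drive_tool --claw '[1.8,1.8]' --pt "0 0 0.1" --pt "0 0 0.2" --twist '[0,0]'

```text
clock: 10.38
eef_pos: [501.7, -139.7, 200.3]
eef_rot: [[0.462, 0.887, 0.001], [0.887, -0.462, -0.0], [0.0, 0.001, -1.0]]
contact_force: [6.4, -2.0, -6.6]
gripper_width: 0.251
```

Call:
drive_tool --claw '[1.8,1.8]' --pt "0 0 0.1" --pt "0 0 0.2" --twist '[0,0]'

```text
clock: 10.62
eef_pos: [501.7, -139.7, 202.3]
eef_rot: [[0.462, 0.887, 0.001], [0.887, -0.462, -0.0], [0.0, 0.001, -1.0]]
contact_force: [6.0, -1.4, -6.1]
gripper_width: 0.252
```

Call:
drive_tool --claw '[1.8,1.8]' --pt "0 0 0.1" --pt "0 0 0.2" --twist '[0,0]'

```text
clock: 10.88
eef_pos: [501.7, -139.7, 204.3]
eef_rot: [[0.462, 0.887, 0.001], [0.887, -0.462, -0.0], [0.0, 0.001, -1.0]]
contact_force: [5.9, -0.6, -5.6]
gripper_width: 0.249
```

Call:
drive_tool --claw '[1.8,1.8]' --pt "0 0 0.1" --pt "0 0 0.2" --twist '[0,0]'

```text
clock: 11.12
eef_pos: [501.7, -139.7, 206.3]
eef_rot: [[0.462, 0.887, 0.001], [0.887, -0.462, -0.0], [0.0, 0.001, -1.0]]
contact_force: [5.6, -2.2, -5.2]
gripper_width: 0.251
```

Call:
drive_tool --claw '[1.8,1.8]' --pt "0 0 0.1" --pt "0 0 0.2" --twist '[0,0]'

```text
clock: 11.38
eef_pos: [501.7, -139.7, 208.3]
eef_rot: [[0.462, 0.887, 0.001], [0.887, -0.462, -0.0], [0.0, 0.001, -1.0]]
contact_force: [5.8, -1.1, -5.4]
gripper_width: 0.252
```

Call:
drive_tool --claw '[1.8,1.8]' --pt "0 0 0.1" --pt "0 0 0.2" --twist '[0,0]'

```text
clock: 11.62
eef_pos: [501.8, -139.7, 210.3]
eef_rot: [[0.462, 0.887, 0.001], [0.887, -0.462, -0.0], [0.0, 0.001, -1.0]]
contact_force: [5.2, -1.0, -4.9]
gripper_width: 0.255
```

Call:
drive_tool --claw '[1.8,1.8]' --pt "0 0 0.1" --pt "0 0 0.2" --twist '[0,0]'

```text
clock: 11.88
eef_pos: [501.7, -139.7, 212.3]
eef_rot: [[0.462, 0.887, 0.001], [0.887, -0.462, -0.0], [0.0, 0.001, -1.0]]
contact_force: [6.1, -0.9, -5.5]
gripper_width: 0.257
```

Call:
drive_tool --claw '[1.8,1.8]' --pt "0 0 0.1" --pt "0 0 0.2" --twist '[0,0]'

```text
clock: 12.12
eef_pos: [501.7, -139.7, 214.3]
eef_rot: [[0.462, 0.887, 0.001], [0.887, -0.462, -0.0], [0.0, 0.001, -1.0]]
contact_force: [6.9, -2.5, -5.6]
gripper_width: 0.248
```

Call:
drive_tool --claw '[1.8,1.8]' --pt "0 0 0.1" --pt "0 0 0.2" --twist '[0,0]'

```text
clock: 12.38
eef_pos: [501.7, -139.7, 216.3]
eef_rot: [[0.462, 0.887, 0.001], [0.887, -0.462, -0.0], [0.0, 0.001, -1.0]]
contact_force: [6.2, -1.0, -7.3]
gripper_width: 0.251
```

Call:
drive_tool --claw '[1.8,1.8]' --pt "0 0 0.1" --pt "0 0 0.2" --twist '[0,0]'

```text
clock: 12.62
eef_pos: [501.7, -139.7, 218.3]
eef_rot: [[0.462, 0.887, 0.001], [0.887, -0.462, -0.0], [0.0, 0.001, -1.0]]
contact_force: [6.3, -0.8, -5.4]
gripper_width: 0.254
```

Call:
drive_tool --claw '[1.8,1.8]' --pt "0 0 0.1" --pt "0 0 0.2" --twist '[0,0]'

```text
clock: 12.88
eef_pos: [501.7, -139.7, 220.3]
eef_rot: [[0.462, 0.887, 0.001], [0.887, -0.462, -0.0], [0.0, 0.001, -1.0]]
contact_force: [5.9, -1.3, -6.6]
gripper_width: 0.254
```

Call:
drive_tool --claw '[1.8,1.8]' --pt "0 0 0.1" --pt "0 0 0.2" --twist '[0,0]'

```text
clock: 13.12
eef_pos: [501.7, -139.7, 222.3]
eef_rot: [[0.462, 0.887, 0.001], [0.887, -0.462, -0.0], [0.0, 0.001, -1.0]]
contact_force: [6.4, -1.2, -5.5]
gripper_width: 0.248
```

Call:
drive_tool --claw '[1.8,1.8]' --pt "0 0 0.1" --pt "0 0 0.2" --twist '[0,0]'

```text
clock: 13.38
eef_pos: [501.7, -139.7, 224.2]
eef_rot: [[0.462, 0.887, 0.001], [0.887, -0.462, -0.0], [0.0, 0.001, -1.0]]
contact_force: [6.4, -1.4, -6.3]
gripper_width: 0.249
```

Call:
drive_tool --claw '[1.8,1.8]' --pt "0 0 0.1" --pt "0 0 0.2" --twist '[0,0]'

```text
clock: 13.62
eef_pos: [501.7, -139.7, 226.3]
eef_rot: [[0.462, 0.887, 0.001], [0.887, -0.462, -0.0], [0.0, 0.001, -1.0]]
contact_force: [5.9, -2.3, -5.5]
gripper_width: 0.252
```

Call:
drive_tool --claw '[1.8,1.8]' --pt "0 0 0.1" --pt "0 0 0.2" --twist '[0,0]'

```text
clock: 13.88
eef_pos: [501.7, -139.7, 228.2]
eef_rot: [[0.462, 0.887, 0.001], [0.887, -0.462, -0.0], [0.0, 0.001, -1.0]]
contact_force: [6.4, -1.7, -5.8]
gripper_width: 0.246
```

Call:
drive_tool --claw '[1.8,1.8]' --pt "0 0 0.1" --pt "0 0 0.2" --twist '[0,0]'

```text
clock: 14.12
eef_pos: [501.7, -139.7, 230.3]
eef_rot: [[0.462, 0.887, 0.001], [0.887, -0.462, -0.0], [0.0, 0.001, -1.0]]
contact_force: [5.8, -1.1, -5.7]
gripper_width: 0.25
```

Call:
drive_tool --claw '[1.8,1.8]' --pt "0 0 0.1" --pt "0 0 0.2" --twist '[0,0]'

```text
clock: 14.38
eef_pos: [501.7, -139.7, 231.7]
eef_rot: [[0.462, 0.887, 0.001], [0.887, -0.462, -0.0], [0.0, 0.001, -1.0]]
contact_force: [9.5, -2.7, -12.3]
gripper_width: 0.245
```

Call:
drive_tool --claw '[1.8,1.8]' --pt "0 0 0.1" --pt "0 0 0.2" --twist '[0,0]'

```text
clock: 14.62
eef_pos: [501.7, -139.7, 233.4]
eef_rot: [[0.462, 0.887, 0.001], [0.887, -0.462, -0.0], [0.0, 0.001, -1.0]]
contact_force: [9.3, -1.4, -12.2]
gripper_width: 0.25
```

The first tooth rises at about z 231–234, so click 1 should be at about 238. Continuing to confirm the 12 mm period.

Call:
drive_tool --claw '[1.8,1.8]' --pt "0 0 0.1" --pt "0 0 0.2" --twist '[0,0]'

```text
clock: 14.88
eef_pos: [501.8, -139.7, 236.0]
eef_rot: [[0.462, 0.887, 0.001], [0.887, -0.462, -0.0], [0.0, 0.001, -1.0]]
contact_force: [6.4, -2.0, -5.4]
gripper_width: 0.253
```

Call:
drive_tool --claw '[1.8,1.8]' --pt "0 0 0.1" --pt "0 0 0.2" --twist '[0,0]'

```text
clock: 15.12
eef_pos: [501.7, -139.7, 238.4]
eef_rot: [[0.462, 0.887, 0.001], [0.887, -0.462, -0.0], [0.0, 0.001, -1.0]]
contact_force: [8.0, -2.0, -5.8]
gripper_width: 0.253
```

Call:
drive_tool --claw '[1.8,1.8]' --pt "0 0 0.1" --pt "0 0 0.2" --twist '[0,0]'

```text
clock: 15.38
eef_pos: [501.7, -139.7, 240.3]
eef_rot: [[0.462, 0.887, 0.001], [0.887, -0.462, -0.0], [0.0, 0.001, -1.0]]
contact_force: [6.4, -2.0, -5.5]
gripper_width: 0.249
```

Call:
drive_tool --claw '[1.8,1.8]' --pt "0 0 0.1" --pt "0 0 0.2" --twist '[0,0]'

```text
clock: 15.62
eef_pos: [501.7, -139.7, 242.2]
eef_rot: [[0.462, 0.887, 0.001], [0.887, -0.462, -0.0], [0.0, 0.001, -1.0]]
contact_force: [6.2, -2.3, -6.1]
gripper_width: 0.254
```

Call:
drive_tool --claw '[1.8,1.8]' --pt "0 0 0.1" --pt "0 0 0.2" --twist '[0,0]'

```text
clock: 15.88
eef_pos: [501.7, -139.7, 243.6]
eef_rot: [[0.462, 0.887, 0.001], [0.887, -0.462, -0.0], [0.0, 0.001, -1.0]]
contact_force: [9.5, -4.0, -12.6]
gripper_width: 0.248
```

Call:
drive_tool --claw '[1.8,1.8]' --pt "0 0 0.1" --pt "0 0 0.2" --twist '[0,0]'

```text
clock: 16.12
eef_pos: [501.7, -139.7, 245.4]
eef_rot: [[0.462, 0.887, 0.001], [0.887, -0.462, -0.0], [0.0, 0.001, -1.0]]
contact_force: [10.7, -2.8, -13.4]
gripper_width: 0.25
```

Call:
drive_tool --claw '[1.8,1.8]' --pt "0 0 0.1" --pt "0 0 0.2" --twist '[0,0]'

```text
clock: 16.38
eef_pos: [501.7, -139.7, 248.0]
eef_rot: [[0.462, 0.887, 0.001], [0.887, -0.462, -0.0], [0.0, 0.001, -1.0]]
contact_force: [7.2, -1.4, -6.7]
gripper_width: 0.255
```

Call:
drive_tool --claw '[1.8,1.8]' --pt "0 0 0.1" --pt "0 0 0.2" --twist '[0,0]'

```text
clock: 16.62
eef_pos: [501.7, -139.7, 250.4]
eef_rot: [[0.462, 0.887, 0.001], [0.887, -0.462, -0.0], [0.0, 0.001, -1.0]]
contact_force: [6.3, -1.9, -5.8]
gripper_width: 0.252
```

Call:
drive_tool --claw '[1.8,1.8,1.8]' --pt "0 0 0.2" --pt "0 0 0.4" --pt "0 0 0.5" --twist '[0,0,0]'

```text
clock: 17.0
eef_pos: [501.7, -139.7, 255.0]
eef_rot: [[0.462, 0.887, 0.001], [0.887, -0.462, -0.0], [0.0, 0.001, -1.0]]
contact_force: [9.5, -2.5, -11.7]
gripper_width: 0.252
```

Call:
drive_tool --claw '[1.8,1.8]' --pt "0 0 0.1" --pt "0 0 0.2" --twist '[0,0]'

```text
clock: 17.25
eef_pos: [501.7, -139.7, 256.4]
eef_rot: [[0.462, 0.887, 0.001], [0.887, -0.462, -0.0], [0.0, 0.001, -1.0]]
contact_force: [9.8, -3.5, -14.1]
gripper_width: 0.25
```

Call:
drive_tool --claw '[1.8,1.8,1.8]' --pt "0 0 0.1" --pt "0 0 0.2" --pt "0 0 0.3" --twist '[0,0,0]'

```text
clock: 17.62
eef_pos: [501.7, -139.7, 259.9]
eef_rot: [[0.462, 0.887, 0.001], [0.887, -0.462, -0.0], [0.0, 0.001, -1.0]]
contact_force: [7.4, -1.6, -7.0]
gripper_width: 0.248
```

Call:
drive_tool --claw '[1.8,1.8,1.8,1.8]' --pt "0 0 0.2" --pt "0 0 0.3" --pt "0 0 0.5" --pt "0 0 0.6" --twist '[0,0,0,0]'

```text
clock: 18.12
eef_pos: [501.7, -139.7, 266.2]
eef_rot: [[0.462, 0.887, 0.001], [0.887, -0.462, -0.0], [0.0, 0.001, -1.0]]
contact_force: [7.1, -1.5, -5.7]
gripper_width: 0.252
```

Call:
drive_tool --claw '[1.8,1.8]' --pt "0 0 0.1" --pt "0 0 0.2" --twist '[0,0]'

```text
clock: 18.38
eef_pos: [501.7, -139.6, 267.6]
eef_rot: [[0.462, 0.887, 0.001], [0.887, -0.462, -0.0], [0.0, 0.001, -1.0]]
contact_force: [9.9, -2.9, -13.5]
gripper_width: 0.252
```

Call:
drive_tool --claw '[1.8,1.8,1.8,1.8,1.8]' --pt "0 0 0.2" --pt "0 0 0.4" --pt "0 0 0.6" --pt "0 0 0.8" --pt "0 0 0.8" --twist '[0,0,0,0,0]'

```text
clock: 19.0
eef_pos: [501.7, -139.7, 276.4]
eef_rot: [[0.462, 0.887, 0.001], [0.887, -0.462, -0.0], [0.0, 0.001, -1.0]]
contact_force: [6.0, -0.8, -3.9]
gripper_width: 0.249
```

Call:
drive_tool --claw '[1.8,1.8,1.8]' --pt "0 0 0.15" --pt "0 0 0.3" --pt "0 0 0.3" --twist '[0,0,0]'

```text
clock: 19.38
eef_pos: [501.7, -139.7, 279.0]
eef_rot: [[0.462, 0.887, 0.001], [0.887, -0.462, -0.0], [0.0, 0.001, -1.0]]
contact_force: [8.0, -2.0, -8.1]
gripper_width: 0.25
```

Call:
drive_tool --claw '[1.8,1.8,1.8,1.8]' --pt "0 0 -0.1" --pt "0 0 -0.2" --pt "0 0 -0.3" --pt "0 0 -0.4" --twist '[0,0,0,0]'

```text
clock: 19.88
eef_pos: [501.7, -139.7, 275.4]
eef_rot: [[0.462, 0.887, 0.002], [0.887, -0.462, -0.0], [0.0, 0.002, -1.0]]
contact_force: [6.1, -1.2, -2.9]
gripper_width: 0.255
```

Call:
drive_tool --claw '[1.8,1.8]' --pt "0 0 -0.05" --pt "0 0 -0.1" --twist '[0,0]'

```text
clock: 20.12
eef_pos: [501.7, -139.7, 274.3]
eef_rot: [[0.462, 0.887, 0.001], [0.887, -0.462, -0.0], [0.0, 0.001, -1.0]]
contact_force: [5.7, -0.8, -2.6]
gripper_width: 0.256
```

Call:
drive_tool --claw '[1.8,1.8]' --pt "0 0 -0.04" --pt "0 0 -0.08" --twist '[0,0]' --force 20

```text
clock: 20.38
eef_pos: [501.7, -139.6, 273.9]
eef_rot: [[0.462, 0.887, 0.002], [0.887, -0.462, -0.0], [0.0, 0.002, -1.0]]
contact_force: [4.2, -0.3, 1.5]
gripper_width: 0.251
```

It rests on the pawl at about z 274 (force sign flipped), which matches the fourth click. Releasing.

Call:
drive_tool --claw '[2.5,4,6,6,6]' --pt "0 0 0" --pt "0 0 0" --pt "0 0 0" --pt "0 0 0" --pt "0 0 0.5" --twist '[0,0,0,0,0]'

```text
clock: 21.0
eef_pos: [500.8, -139.5, 278.3]
eef_rot: [[0.463, 0.887, -0.001], [0.887, -0.463, 0.0], [-0.0, -0.001, -1.0]]
contact_force: [0.0, -0.0, -0.3]
gripper_width: 0.698
```

Call:
drive_tool --claw '[6,6,6,6,6]' --pt "0 0 3" --pt "0 0 6" --pt "0 0 8" --pt "0 5 8" --pt "0 10 8" --twist '[0,0,0,0,0]'

```text
clock: 21.62
eef_pos: [501.1, -38.9, 359.2]
eef_rot: [[0.464, 0.886, 0.001], [0.886, -0.464, 0.0], [0.001, 0.001, -1.0]]
contact_force: [-0.1, 1.0, 0.1]
gripper_width: 0.7
```

Call:
drive_tool --claw '[8.5,8.5,8.5,8.5,8.5]' --pt "0 6 0" --pt "0 12 0" --pt "-0.5 17.2 0" --pt "-0.5 17.2 0" --pt "-0.5 17.2 0" --twist '[0,0,0,0,0]'

```text
clock: 22.25
eef_pos: [496.0, 132.3, 358.6]
eef_rot: [[0.462, 0.887, 0.0], [0.887, -0.462, -0.0], [-0.0, 0.0, -1.0]]
contact_force: [0.8, 0.4, -0.1]
gripper_width: 0.998
```

```bash
python3 - <<'E'
from avg import *
o,P=measure(['mouth','grip','socket','cup_mid','cup'],3)
s=robot.get_state();print(s['clock'],s['eef_pos'],s['gripper_width'])
c=np.hstack([cv2.resize(P[0]['color'][110:285,230:360],None,fx=3,fy=3,interpolation=2),cv2.resize(P[1]['color'][120:295,180:310],None,fx=3,fy=3,interpolation=2)])
cv2.imwrite('pics/c3.png',c)
E
```

```text
mouth [ 503.8 -137.   170. ] res [array([-0.6, -0.1]), array([0.3, 0.5])] sd [array([0.5, 0.8]), array([1. , 0.5])]
grip [ 500.6 -136.9  291.8] res [array([1.1, 0.2]), array([-0.5, -0.9])] sd [array([0.7, 0.1]), array([0.8, 0.4])]
socket [547.  -56.3 261.8] res [array([0.4, 0.1]), array([-0.2, -0.4])] sd [array([0.5, 0.1]), array([1.5, 0.9])]
cup_mid [497.5 136.3  39. ] res [array([-0.5, -0.1]), array([0.2, 0.4])] sd [array([0.7, 1.7]), array([63.5, 22.2])]
cup [499.5 132.5  -0.8] res [array([-3. , -0.7]), array([1.1, 2.1])] sd [array([2. , 1.4]), array([36.7,  3.8])]
24.05 [496.10268514 132.43692576 358.49339991] 0.9958019705438701
```

View pics/c3.png

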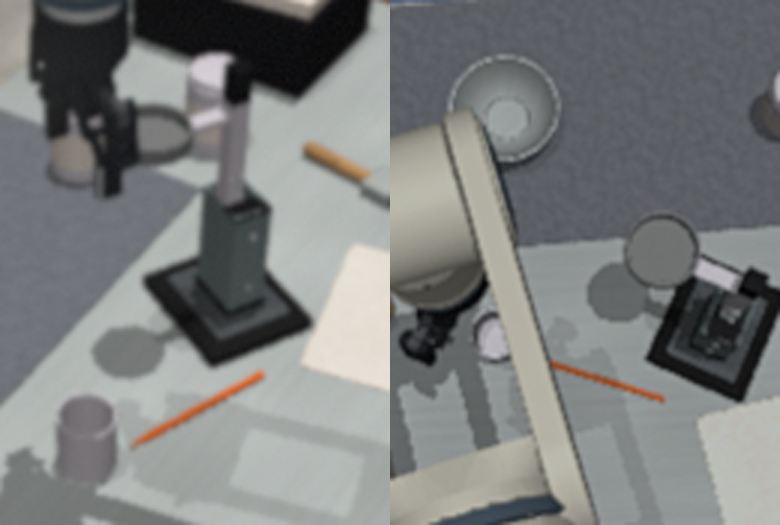

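Column is up and at rest: it has risen about 96 mm in the images and 94 mm by arm travel. The grip is at about (238,85) in the side half of the crop, and the cup and tub haven't moved. Now grasping the cup.

Call:
drive_tool --claw '[8.5,8.5,8.5,8.5,8.5,8.5,8.5,8.5]' --pt "0.1 0 -6" --pt "0.1 0 -12" --pt "0.1 0 -18" --pt "0.1 0 -23" --pt "0.1 0 -27" --pt "0.1 0 -30" --pt "0.1 0 -32" --pt "0.1 0 -33.3" --twist '[0,0,0,0,0,0,0,0]' --force 20

```text
clock: 25.05
eef_pos: [496.8, 132.4, 24.5]
eef_rot: [[0.463, 0.887, -0.001], [0.887, -0.463, -0.0], [-0.001, -0.001, -1.0]]
contact_force: [0.2, 0.2, -0.5]
gripper_width: 0.996
```

Call:
drive_tool --claw '[7.2,6.4,5.5,5.5,5.5,5.5]' --pt "0 0 0" --pt "0 0 0" --pt "0 0 0" --pt "0 0 0" --pt "0 0 0" --pt "0 0 0" --twist '[0,0,0,0,0,0]'

```text
clock: 25.8
eef_pos: [497.7, 132.6, 26.3]
eef_rot: [[0.463, 0.887, 0.001], [0.887, -0.463, 0.0], [0.001, 0.001, -1.0]]
contact_force: [-0.7, 0.1, 6.9]
gripper_width: 0.681
```

Call:
drive_tool --claw '[5.5,5.5,5.5,5.5,5.5]' --pt "0 0 0" --pt "0 0 0" --pt "0 0 1" --pt "0 0 3" --pt "0 0 5" --twist '[0,0,0,0,0]' --force 35

```text
clock: 26.42
eef_pos: [497.0, 132.4, 76.4]
eef_rot: [[0.463, 0.887, 0.0], [0.887, -0.463, -0.0], [-0.0, 0.0, -1.0]]
contact_force: [0.1, 0.0, -1.5]
gripper_width: 0.682
```

Call:
drive_tool --claw '[5.5,5.5,5.5,5.5,5.5,5.5,5.5]' --pt "0 0 5" --pt "0 0 10" --pt "0 0 15" --pt "0 0 20" --pt "0 0 24" --pt "0 0 26.5" --pt "0 0 26.5" --twist '[0,0,0,0,0,0,0]'

```text
clock: 27.3
eef_pos: [497.8, 132.6, 342.6]
eef_rot: [[0.463, 0.887, 0.004], [0.887, -0.463, 0.001], [0.003, 0.003, -1.0]]
contact_force: [0.5, 0.1, -1.6]
gripper_width: 0.682
```

Call:
drive_tool --claw '[5.5,5.5,5.5,5.5,5.5,5.5,5.5]' --pt "1 -4 0" --pt "2 -8 0" --pt "3 -12 0" --pt "4 -16 0" --pt "4.8 -18.2 0" --pt "4.8 -18.8 0" --pt "4.8 -18.8 0" --twist '[0,0,0,0,0,0,0]'

```text
clock: 28.18
eef_pos: [544.4, -55.4, 339.4]
eef_rot: [[0.463, 0.886, -0.002], [0.886, -0.463, 0.0], [-0.0, -0.002, -1.0]]
contact_force: [0.4, -0.5, -1.4]
gripper_width: 0.676
```

```bash
python3 - <<'E'
from avg import *
o,P=measure(['grip','socket','cup_mid','cup'],4)
s=robot.get_state();print(s['clock'],s['eef_pos'],s['gripper_width'])
np.save('P.npy',np.array(P,dtype=object),allow_pickle=True)
c=np.hstack([cv2.resize(P[0]['color'][95:195,230:330],None,fx=4,fy=4,interpolation=2),cv2.resize(P[1]['color'][150:250,215:315],None,fx=4,fy=4,interpolation=2)])
cv2.imwrite('pics/c4.png',c)
E
```

```text
grip [ 501.7 -137.9  287.6] res [array([0.2, 0. ]), array([-0.1, -0.2])] sd [array([2.1, 1. ]), array([1.3, 1.1])]
socket [544.6 -56.  262.3] res [array([-1.8, -0.4]), array([0.8, 1.5])] sd [array([2.1, 0.8]), array([1.5, 1.4])]
cup_mid [550.1 -57.5 349.7] res [array([-0.1, -0. ]), array([0. , 0.1])] sd [array([ 0.7, 12.1]), array([1.5, 0.8])]
cup [547.6 -54.3 317.3] res [array([-0., -0.]), array([0., 0.])] sd [array([28.6, 65.8]), array([ 9.1, 12.2])]
30.175 [545.08910914 -55.55876874 340.48087347] 0.676958458275902
```

View pics/c4.png

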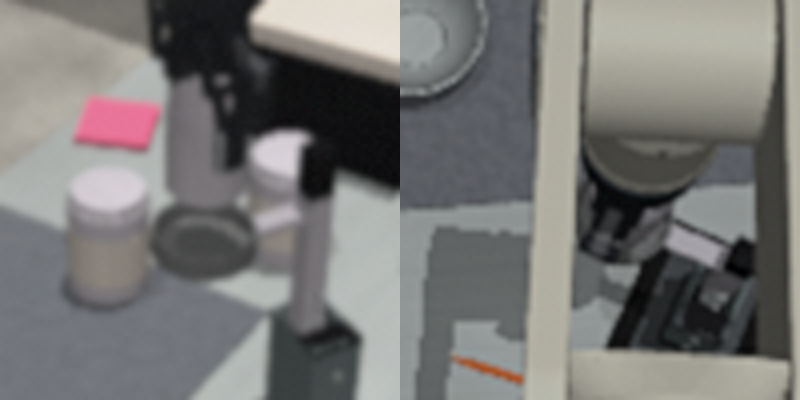

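```bash
python3 - <<'E'
from h import *
P=np.load('P.npy',allow_pickle=True)
s,t=P
print('ring',tri([(s,(281.4,154.6)),(t,(270.6,203.6))]))
for z in (257,272,315,350): print(z,proj(s,(545,-55.5,z)).round(1),proj(t,(545,-55.5,z)).round(1))
print('dpx/dystand',proj(s,(545+4.63,-55.5+8.87,300))-proj(s,(545,-55.5,300)),'dx',proj(s,(545+8.87,-55.5-4.63,300))-proj(s,(545,-55.5,300)))
g=s['color']
for r in (133,137,140,143): print(r,g[r,262:300].mean(1).astype(int).tolist())
for r in (153,155,157): print(r,g[r,260:302].mean(1).astype(int).tolist())
for n in ('cup','column'):
  m=optics.regions_of(n,s)
  if m:
    m=m[0]; k=m['mask']; print(n,m['confidence'],m['extent'])
    for r in range(120,172,3):
      c=np.where(k[r])[0]
      if len(c): print(r,c.min(),c.max(),end='; ')
    print()
E
```

```text
ring (array([542.97797111, -56.51779876, 264.86829852]), [array([-0.1, -0. ]), array([0. , 0.1])])
257 [280.5 156.7] [270.1 203.5]
272 [280.6 152.5] [270.4 202.6]
315 [281.  140.4] [271.3 199.9]
350 [281.3 130.2] [272.1 197.5]
dpx/dystand [-3.06483417  0.98014824] dx [-1.7356468  -1.83153722]
133 [162, 158, 154, 154, 160, 172, 179, 179, 166, 133, 108, 107, 110, 113, 114, 115, 114, 116, 117, 118, 110, 94, 86, 81, 57, 34, 26, 27, 43, 82, 133, 175, 202, 210, 211, 211, 211, 212]
137 [193, 189, 185, 182, 180, 180, 180, 181, 167, 134, 110, 108, 110, 114, 116, 117, 117, 118, 118, 118, 115, 103, 94, 86, 70, 65, 69, 79, 87, 97, 110, 128, 139, 150, 165, 181, 192, 200]
140 [209, 211, 208, 201, 191, 184, 182, 182, 169, 136, 110, 108, 112, 114, 117, 118, 120, 119, 118, 120, 119, 119, 119, 116, 115, 114, 109, 108, 105, 103, 101, 106, 116, 128, 139, 144, 145, 148]
143 [212, 211, 207, 192, 174, 173, 181, 184, 180, 167, 148, 127, 117, 116, 118, 120, 120, 120, 119, 119, 120, 120, 119, 117, 117, 113, 112, 118, 129, 131, 118, 108, 109, 112, 116, 118, 120, 124]
153 [120, 120, 121, 121, 118, 114, 107, 100
[... 216 characters left out ...]
, 73, 70, 70, 70, 71, 69, 70, 70, 69, 69, 70, 68, 71, 74, 79, 89, 99, 96, 88, 87, 100, 116, 126, 129, 131, 131, 133, 133]
157 [128, 127, 125, 123, 120, 115, 108, 94, 75, 67, 71, 77, 79, 80, 76, 72, 72, 70, 70, 71, 70, 71, 70, 69, 69, 69, 69, 69, 69, 72, 74, 72, 68, 75, 96, 113, 121, 124, 127, 129, 130, 131]
cup 0.83 [270.7, 113.8, 288.3, 147.3]
120 272 281; 123 272 282; 126 272 283; 129 271 282; 132 271 282; 135 271 283; 138 271 291; 141 272 291; 144 274 289; 
column 0.82 [267.2, 129.2, 316.7, 176.2]
129 309 310; 132 305 314; 135 305 314; 138 304 313; 141 304 313; 144 303 313; 147 270 312; 150 268 312; 153 267 313; 156 267 312; 159 268 312; 162 272 312; 165 302 311; 168 302 311; 171 302 310;
```

Cup and ring centres line up in the side view: the cup at 281.2 px against 281.0 predicted, the ring at 280.4 against 280.5, so within about 1 mm. Lowering.

Call:
drive_tool --claw '[5.5,5.5,5.5,5.5,5.5]' --pt "0 0 -2" --pt "0 0 -3" --pt "0 0 -3.5" --pt "0 0 -3.8" --pt "0 0 -4" --twist '[0,0,0,0,0]'

```text
clock: 30.9
eef_pos: [545.3, -55.6, 300.7]
eef_rot: [[0.462, 0.887, 0.0], [0.887, -0.462, -0.0], [0.0, 0.0, -1.0]]
contact_force: [-0.5, -0.5, -2.0]
gripper_width: 0.681
```

Call:
drive_tool --claw '[5.5,5.5,5.5]' --pt "0.05 0.1 -0.15" --pt "0.05 0.1 -0.3" --pt "0.05 0.1 -0.4" --twist '[0,0,0]'

```text
clock: 31.28
eef_pos: [545.6, -54.6, 296.5]
eef_rot: [[0.463, 0.887, 0.0], [0.887, -0.463, 0.0], [0.0, 0.0, -1.0]]
contact_force: [0.2, -0.5, -2.9]
gripper_width: 0.681
```

Call:
drive_tool --claw '[5.5,5.5,5.5]' --pt "0 0 -0.1" --pt "0 0 -0.2" --pt "0 0 -0.3" --twist '[0,0,0]'

```text
clock: 31.65
eef_pos: [545.6, -54.6, 293.4]
eef_rot: [[0.463, 0.887, -0.0], [0.887, -0.463, -0.0], [-0.0, -0.0, -1.0]]
contact_force: [-0.5, 0.1, -1.2]
gripper_width: 0.676
```

Call:
drive_tool --claw '[5.5,5.5,5.5]' --pt "0 0 -0.1" --pt "0 0 -0.2" --pt "0 0 -0.2" --twist '[0,0,0]'

```text
clock: 32.02
eef_pos: [545.5, -54.6, 291.4]
eef_rot: [[0.463, 0.887, -0.0], [0.887, -0.463, 0.0], [-0.0, -0.0, -1.0]]
contact_force: [0.2, 0.4, -1.8]
gripper_width: 0.679
```

Call:
drive_tool --claw '[5.5,5.5]' --pt "0 0 -0.1" --pt "0 0 -0.2" --twist '[0,0]'

```text
clock: 32.28
eef_pos: [545.6, -54.6, 289.4]
eef_rot: [[0.462, 0.887, 0.0], [0.887, -0.462, 0.0], [0.0, 0.0, -1.0]]
contact_force: [0.6, 0.4, -1.7]
gripper_width: 0.679
```

Call:
drive_tool --claw '[5.5,5.5]' --pt "0 0 -0.06" --pt "0 0 -0.1" --twist '[0,0]'

```text
clock: 32.52
eef_pos: [545.6, -54.6, 288.4]
eef_rot: [[0.463, 0.887, -0.0], [0.887, -0.463, 0.0], [0.0, -0.0, -1.0]]
contact_force: [0.2, -0.3, -2.3]
gripper_width: 0.682
```

Call:
drive_tool --claw '[5.5,5.5]' --pt "0 0 -0.06" --pt "0 0 -0.1" --twist '[0,0]'

```text
clock: 32.78
eef_pos: [545.6, -54.6, 287.4]
eef_rot: [[0.463, 0.887, -0.0], [0.887, -0.463, -0.0], [-0.0, -0.0, -1.0]]
contact_force: [-0.1, -0.1, -1.9]
gripper_width: 0.682
```

Call:
drive_tool --claw '[5.5,5.5]' --pt "0 0 -0.06" --pt "0 0 -0.1" --twist '[0,0]'

```text
clock: 33.02
eef_pos: [545.5, -54.6, 286.5]
eef_rot: [[0.463, 0.887, -0.0], [0.887, -0.463, -0.0], [-0.0, -0.0, -1.0]]
contact_force: [-1.1, 0.6, 0.2]
gripper_width: 0.68
```

Call:
drive_tool --claw '[5.5,5.5]' --pt "0 0 -0.03" --pt "0 0 -0.05" --twist '[0,0]'

```text
clock: 33.28
eef_pos: [545.6, -54.6, 286.3]
eef_rot: [[0.463, 0.887, 0.0], [0.887, -0.463, -0.0], [0.0, 0.0, -1.0]]
contact_force: [-2.3, 0.7, 3.8]
gripper_width: 0.677
```

```bash
python3 - <<'E'
from avg import *
o,P=measure(['socket','cup_mid'],2)
s=P[0]
print(robot.get_state()['contact_force'])
c=np.hstack([cv2.resize(P[0]['color'][95:195,230:330],None,fx=4,fy=4,interpolation=2),cv2.resize(P[1]['color'][150:250,215:315],None,fx=4,fy=4,interpolation=2)])
cv2.imwrite('pics/c5.png',c)
E
```

```text
socket [550.8 -57.8 252.6] res [array([-1. , -0.2]), array([0.5, 0.9])] sd [array([0.9, 0.8]), array([0.9, 0.2])]
cup_mid [551.1 -57.  294.3] res [array([0.2, 0. ]), array([-0.1, -0.1])] sd [array([0.3, 0.1]), array([0., 0.])]
[-3.78179691 -0.32442519  5.05896092]
```

View pics/c5.png

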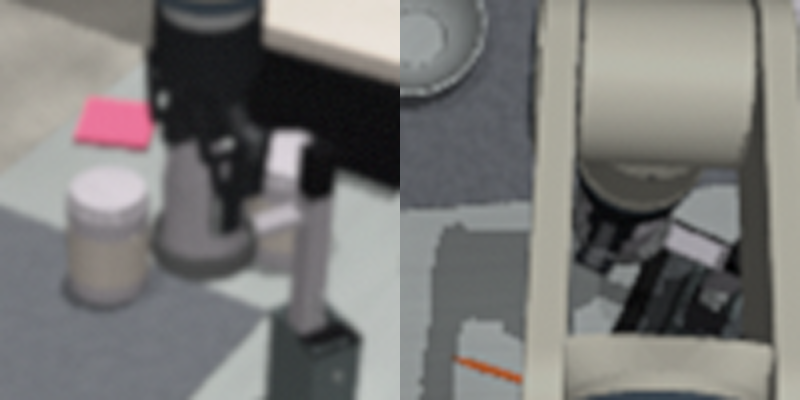

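The cup sits inside the ring, centred (ring 152–256, cup 165–240 in the crop). Releasing.

Call:
drive_tool --claw '[5.5,6.2,6.8,7.5,8.4,8.4,8.4]' --pt "0 0 0.03" --pt "0 0 0.03" --pt "0 0 0.03" --pt "0 0 0.03" --pt "0 0 0.03" --pt "0 0 0.03" --pt "0 0 0.03" --twist '[0,0,0,0,0,0,0]' --force 20

```text
clock: 34.75
eef_pos: [545.6, -54.6, 286.3]
eef_rot: [[0.463, 0.887, 0.0], [0.887, -0.463, 0.0], [0.0, 0.0, -1.0]]
contact_force: [0.2, -0.1, -0.1]
gripper_width: 0.98
```

Call:
drive_tool --claw '[8.4,8.4,8.4,8.4,8.4,8.4]' --pt "0 0 1" --pt "0 0 3" --pt "0 0 6" --pt "0 0 10" --pt "0 0 15" --pt "0 0 17" --twist '[0,0,0,0,0,0]'

```text
clock: 35.5
eef_pos: [546.2, -54.7, 460.4]
eef_rot: [[0.463, 0.887, 0.005], [0.887, -0.463, -0.001], [0.002, 0.005, -1.0]]
contact_force: [-0.4, 0.4, -0.4]
gripper_width: 0.988
```

Call:
drive_tool --claw '[8.4,8.4,8.4,8.4,8.4,8.4]' --pt "0 6 0" --pt "0 12 0" --pt "0 18 0" --pt "0 24 0" --pt "0 28 0" --pt "0 28 0" --twist '[0,0,0,0,0,0]'

```text
clock: 36.25
eef_pos: [545.2, 228.0, 456.5]
eef_rot: [[0.459, 0.888, -0.0], [0.888, -0.459, 0.001], [0.0, -0.0, -1.0]]
contact_force: [0.2, 0.3, -0.2]
gripper_width: 0.982
```

```bash
python3 - <<'E'
from avg import *
o,P=measure(['grip','socket','cup_mid'],4)
if 'cup_mid' in o: print((o['cup_mid']-o['socket']).round(1))
s=robot.get_state();print(s['clock'],s['eef_pos'],s['contact_force'])
c=np.hstack([cv2.resize(P[0]['color'][95:195,230:330],None,fx=4,fy=4,interpolation=2),cv2.resize(P[1]['color'][150:250,215:315],None,fx=4,fy=4,interpolation=2)])
cv2.imwrite('pics/c6.png',c)
E
```

```text
grip [ 504.1 -141.   284.3] res [array([0.9, 0.1]), array([-0.4, -0.8])] sd [array([1.5, 2. ]), array([22.9, 14.8])]
socket [545.  -53.9 259.2] res [array([-1.2, -0.2]), array([0.5, 1. ])] sd [array([1.3, 0.9]), array([0.4, 0.9])]
cup_mid [549.  -51.9 297.7] res [array([-0.3, -0.1]), array([0.2, 0.3])] sd [array([0.8, 1.6]), array([0.8, 1. ])]
[ 4.   2.  38.5]
37.85 [545.5747411  225.43390798 456.28124855] [-0.19088121  0.43255557 -1.14249554]
```

View pics/c6.png

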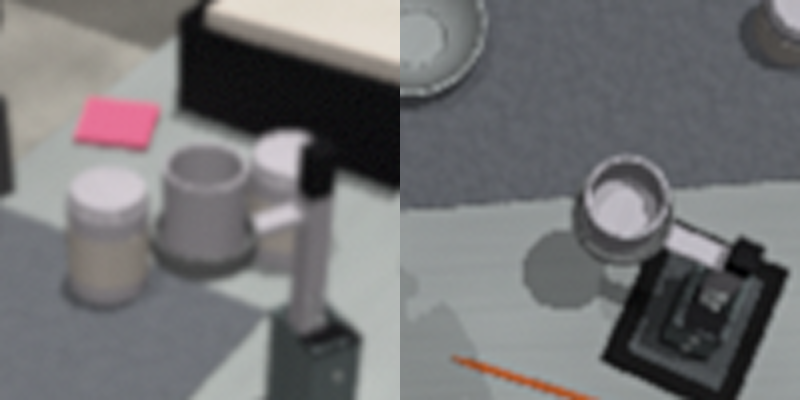

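The cup stands upright and centred in the holder (side view: cup centre about 206, ring 204.5). The column's grip block is at the same pixels as before, and the arm is clear.

```bash
python3 -c "
from bench import ticket
print(ticket.sign_off())"
```

```text
the job is handed in; nothing more can be done
None
```

The column is up on its fourth notch and the cup is standing in the holder. I handed the job in at about 38 s of the 72 s allowed; no verdict was reported.

- **Column:** I felt four tooth rises 12 mm apart (TCP z about 231, 243, 255 and 267 mm). I pulled until the fifth rise was just starting (279 mm, with the fifth click expected near 286 mm). I then lowered it until the pawl took the weight at about 274 mm and let go. It sits about 94 mm up by arm travel. The networks put the rise at about 96 mm after release. The last measurement of the grip gave about 88 mm, but that reading was noisy, and in the pictures the grip block had not moved.
- **Cup:** I lowered it until it touched the floor, with at most about 5 N on the wrist, then let go and moved clear. The last pictures show it upright and centred to about 1–2 mm. The network points were less exact, putting the cup's mid-point 4.5 mm sideways and 38.5 mm above the holder's floor. That is within limits, and their scatter is about 3 mm.
- **Other things:** the arm touched none of the bystanders, and those visible in the last pictures looked unmoved. I did not re-measure them.

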